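# Load a filter cube and set the lamp box range selector

### The job

Take the filter cube with the green window from the pair standing on the open desk just to the right of the lamp box (not those farther right, beyond the touch panel) and put it upright and flat into the open tray on top of the box. Then turn the black selector anticlockwise all the way back to its end stop, count three clicks clockwise from there and leave it in that click, and last flip the toggle over to the far side to switch the lamp on. Leave the pair's orange-window cube and everything else on the desk where it is.

Things in the scene. Friction and masses are not known exactly. Their poses are not given: they have to be found in the camera images.
- lamp_box: White lamp box with a grey top panel, 150 (its x) x 300 (its y) mm, panel 54 mm above the desk, fixed. Origin: centre of its underside; +x to its back (away from the robot), +y to its left end. On the panel from left to right: tray (box x 0, y +105 mm), selector (x 0, y -5 mm), toggle (x 0, y -110 mm).
- tray_floor (a point): Centre of the floor of the dark open steel tray on the lamp box, 56 mm above the desk. The tray is 50 (box x) x 52 (box y) mm inside, so a cube has 5 to 9 mm of play each way; walls 5 mm thick stand 5 mm above the floor. Axes as the lamp box.
- green_cube_centre (a point): Centre (half-way up) of the loose black filter cube with a round green window in its front (-x) face, on the open desk right of the lamp box, in front of the touch panel; body 34 (its x) x 40 (its y) x 36 (z) mm, 63 to 126 g, flat sides to grip. Cubes beyond the touch panel are fixed decoration.
- orange_cube_centre (a point): The same for the like cube with a round orange window that stands near it (8 to 16 cm away; either may be the nearer to the robot); not to be used.
- selector_grip (a point): On the selector's vertical axis, 82 mm above the desk, at grip height. Black bar grip 42 mm long, 14 mm thick, top 93 mm above the desk, on a disc of 44 mm diameter whose top is 65 mm above the desk. Its x axis runs along the bar to the end with the white pointer line; pinch it across the 14 mm.
- selector (a joint): Selector angle, rad: 0 at the anticlockwise end stop, growing clockwise seen from above; sprung clicks every pi/8 = 0.393, the 6th (2.356) at the other stop; springs into the nearest click when let go; about 0.1 N m to turn. At 0 the white pointer is at yaw +1.178 in the box frame (long red mark, seven marks in all); three clicks on it points straight to the back.
- toggle_tip (a point): Free end of the steel bat toggle, a round lever 40 mm long and 12 mm thick at the tip, pivoted 62 mm above the desk; the tip is about 98 mm above the desk at either end of its swing and 102 mm midway. It swings in the box's x-z plane.
- toggle (a joint): Swing of the toggle, rad: 0 leaning to the front of the box (off), 0.9 leaning to the back (on). A light friction hinge (0.05 N m): it stays where it is left.
- timer_centre (a point): Centre of a loose white bench timer, 41 x 68 x 50 mm, beyond the left end of the lamp box. Bystander.
- mount_bottle_centre (a point): Centre of a loose small brown bottle with a white cap, 26 mm diameter, 62 mm high, behind and right of the lamp box. Bystander.
- dish_centre (a point): Centre of a loose clear culture dish, 62 mm diameter, 14 mm high, behind the lamp box near the bottle. Bystander.
There are look-alikes about, which are no part of the job. Leave any yellow look-alike of the part that bears green_cube_centre alone.

How it is judged (in metres and radians):
On the way, in this order (a step that is already met when the one before it is completed fails the run):
1. the green-window cube stands in the tray (horizontal distance between green_cube_centre and tray_floor below 0.014 m and z of green_cube_centre in the frame of tray_floor below 0.022 m and angle between green_cube_centre's own z axis and vertical below 0.1 rad), for 0.2 s.
2. the selector is at its anticlockwise end stop (value of joint selector below 0.12 rad), for 0.1 s.
3. the selector rests in the third click from the stop (value of joint selector between 1.058 and 1.298 rad), for 0.3 s.
4. the toggle is flipped to the far side (value of joint toggle above 0.75 rad), for 0.1 s.
At the end, for the whole second after the job is handed in: Green-window cube upright on the tray floor (within 14 mm of the tray centre sideways, cube centre under 22 mm above the floor, tilt under 0.1 rad); selector in the third click from its anticlockwise stop (1.178 +-0.12 rad); toggle leaning to the far side (over 0.75 rad) (all of step 1 and all of step 3 and value of joint toggle above 0.75 rad); the robot touches nothing.
It fails at once if the orange-window cube is moved more than 20 mm (distance of orange_cube_centre from where it was at the start of the episode above 0.02 m).
It fails at once if the timer is moved more than 20 mm (distance of timer_centre from where it was at the start of the episode above 0.02 m).
It fails at once if the bottle is moved more than 20 mm (distance of mount_bottle_centre from where it was at the start of the episode above 0.02 m).
It fails at once if the dish is moved more than 20 mm (distance of dish_centre from where it was at the start of the episode above 0.02 m).
It fails at once if the toggle is flipped on before the selector is set (value of joint toggle above 0.6 rad and not (value of joint selector between 0.95 and 1.4 rad)).
It also fails if it takes over 72 s, if anything falls off the work surface, if the arm or the gripper's body presses on something with over 40 N, if the wrist force passes 120 N, or if a joint passes its speed limit or range.

### The arm

A 6-joint arm with a two-finger parallel gripper is mounted at the origin on a cart in front of the work surface, level with it; the furniture and walls round the work are solid. World frame = base frame: x ahead of the robot, y to its left, z up, the work surface at z = 0. Lengths are in mm, angles in rad, forces in N, time in s.
With the tool pointing down it reaches from about 300 to 750 mm from the base axis. Payload 8.5 kg.
Tool frame: the origin (TCP) lies midway between the tips of the shut fingers; the grasp point (between the pads) lies 19 mm behind it; x points along the fingers, y is the direction in which the jaws open and shut, and the axes are right-handed (so a half turn about x gives the same grasp; the last joint's range is limited). The gripper opens to 88 mm and grips with 3 to 60 N. Pads are 18 mm wide; open, the fingers measure 123 mm over their backs; the gripper's body (75 mm by 187 mm) begins 45 mm behind the grasp point.
Start: joints at [1.002, 0.381, 1.297, -0, 1.464, -0.215], TCP at [190.546, 515.919, 238.748] pointing down, gripper open.
Joint ranges: [-3.11, 3.11], [-0.89, 2.33], [0.22, 2.48], [-1.42, 4.56], [0.17, 2.85], [-2.88, 2.88]. Speed limits (rad/s): [2.39, 2.39, 3.14, 3.14, 3.14, 3.14].

### API

Orientations are given as a rotation vector (axis times angle).
In Python, from station import * gives the robot as it stands.
- The arm moves only by the shell command python3 -m jog 'ROWS' [FORCE]. ROWS is JSON, one flat list of numbers, 7 for each row, row after row: the shift along the tool's x, y, z in units of 0.5 m (1.0 is 0.5 m), then the turn, a rotation vector about the tool's x, y, z in units of pi/2 rad (1.0 is pi/2 rad), then the closure, from 0 (fully open) to 1 (shut). A call has 1 to 5 rows; each row is the pose to reach, as a shift and turn from the pose commanded when the call began, along the tool's axes at that moment; what a row does not reach only later rows make up. A row lasts 1/12 s, in which the tool goes at most 41.7 mm and 7.16 degrees, less where a joint would pass 70% of its speed; a pose out of reach is approached as far as the arm can. A call with a number of a shift or a turn outside -1 to 1 is refused whole. A call with a gripper value outside its range is refused whole. The fingers move at their own pace and stop on an object; FORCE is the grip in N (left out, the last holds). Time passes only in rows, so rows that repeat a pose let the fingers close. It gives the time, the measured TCP pose, the force and the opening at its end, in the units of the state.
- get_state(): the state, without advancing time (a new reading comes with each control period).
- read_camera(name): name is "scene" or "top" or "wrist"; returns (picture, depth): 400x640x3 uint8, red, green, blue; 400x640 float32, mm along the optical axis (not along the pixel's ray), 0 where there is no reading.
- calibration(name): a dict with "vertical_fov" (degrees; the focal length in pixels is half the picture's height over the tangent of half this angle, whatever the lens; pixels are square), "cx", "cy" (the principal point, pixels), "distortion" ([k1, k2, p1, p2, k3] as OpenCV has them; the pictures are not rectified), "T" (4x4, takes a point from camera to world coordinates). Camera axes: x right, y up, looking along -z (the intrinsics and any distortion apply to the point x, -y, -z); pixel columns grow to the right and rows downward; lengths in mm; the calibration is good to about 2 mm. A picture is of the moment at which its call begins: read the wrist's pose just before it. calibration takes no time and is no camera call; for the wrist camera it gives the pose at the moment of the call.
- close_job(): hands the job in, once; it reports no verdict.
The state is a dict: "time_s": time; "joint_pos": joint angles; "qd": joint speeds; "joint_torque": joint torques, N m; "eef_pos": TCP position; "orientation": TCP orientation; "contact_force": force on the tool from outside, world axes, zero at the start; "moment": the same for the moment, N m; "grip_width": opening from 0.0 (shut) to 1.0 (fully open).
Only numpy, scipy, OpenCV 4.12 (cv2) and the standard library are available. Lean on these libraries where they do the work, as an engineer would, in place of code of your own. Each camera call takes 0.05 s, during which the arm holds its last target. There are 200 camera calls.

## Working session

There is one attempt and no reset: what is moved stays moved. The work goes in short steps, Python scripts to look and compute and a shell command to move; the robot and the scene stay as the last step left them, time stands still between calls to the robot, and variables do not carry over. Pictures are saved under pics/ and viewed, about 8 in all and at most 12, crops included, and the job is handed in when it is done.

```bash
ls; mkdir -p pics; python3 - <<'E'
from station import *
import cv2,numpy as np
s=get_state();print(s)
for n in("scene","top"):
    im,d=read_camera(n);c=calibration(n)
    print(n,c)
    cv2.imwrite(f"pics/{n}1.png",im[:,:,::-1]);np.save(f"pics/{n}1.npy",d)
print(calibration("wrist")["T"])
E
```

```text
pics
{'time_s': 0.0, 'joint_pos': array([ 1.00171971e+00,  3.81205341e-01,  1.29825942e+00, -1.87413621e-05,
        1.46361735e+00, -2.15285002e-01]), 'qd': array([-0.00016769, -0.00043396,  0.00062497, -0.00027192, -0.00084866,
        0.00180398]), 'joint_torque': array([ 1.33756512e-04, -4.37927914e+01, -2.24549997e+01,  7.13690347e-02,
        3.52749985e-02, -1.39156959e-04]), 'eef_pos': array([190.39221938, 515.68944171, 238.13321518]), 'orientation': array([ 0.27653323,  1.55346425, -0.27871589]), 'contact_force': array([-0.07962058,  0.14160714, -0.58813254]), 'moment': array([-0.02555035, -0.00897551,  0.00210661]), 'grip_width': 0.9992438263192542}
scene {'vertical_fov': 53.178354865905774, 'cx': 314.06492949904487, 'cy': 201.8698420033776, 'distortion': array([-0.02931931,  0.        ,  0.        ,  0.        ,  0.        ]), 'T': array([[ 5.80395833e-01,  4.31744656e-01, -6.90461605e-01,
        -2.00706649e+02],
       [-8.14165619e-01,  3.24918029e-01, -4.81209538e-01,
        -5.89279245e+02],
       [ 1.65837769e-02,  8.41442111e-01,  5.40092725e-01,
         7.00212
[... 186 characters left out ...]
, 'distortion': array([0.02548576, 0.        , 0.        , 0.        , 0.        ]), 'T': array([[ 1.31334834e-02,  9.94841689e-01, -1.00585914e-01,
         3.99277597e+02],
       [-9.99913739e-01,  1.30504936e-02, -1.48306395e-03,
        -3.21376155e+01],
       [-1.62718019e-04,  1.00596715e-01,  9.94927271e-01,
         1.64500127e+03],
       [ 0.00000000e+00,  0.00000000e+00,  0.00000000e+00,
         1.00000000e+00]])}
[[ 3.46937080e-01 -9.06713465e-01 -2.39802742e-01  1.29433522e+02]
 [ 9.37888049e-01  3.35181863e-01  8.95495729e-02  5.39517651e+02]
 [-8.18273704e-04 -2.55976194e-01  9.66682739e-01  3.83864125e+02]
 [ 0.00000000e+00  0.00000000e+00  0.00000000e+00  1.00000000e+00]]
```

View pics/scene1.png

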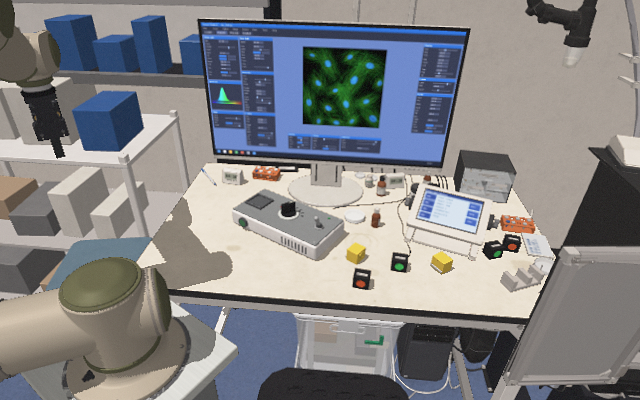

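View pics/top1.png

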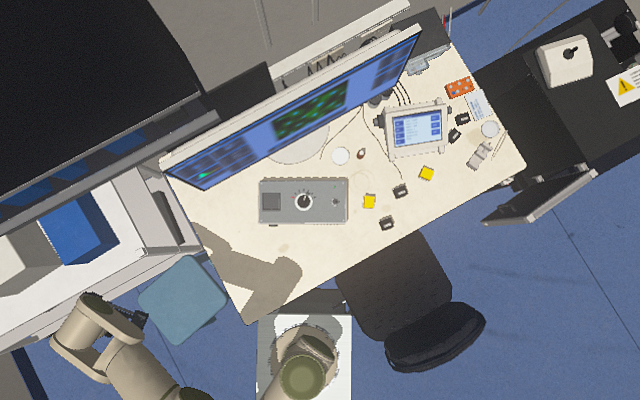

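Candidates for the green-window cube (scene pixels):
- green window (399,262)
- orange window (361,279)
- yellow look-alikes (356,253) and (442,262)
- decoration beyond the panel: green (493,250) and orange (511,242)

By the description I choose (399,262), which is top (400,190). Next I check it in a close crop and measure.

```bash
cat > h.py <<'E'
from station import *
import cv2,numpy as np
from scipy.spatial.transform import Rotation as R
def ray(c,u,v,H=400):
    f=H/2/np.tan(np.radians(c["vertical_fov"]/2))
    K=np.array([[f,0,c["cx"]],[0,f,c["cy"]],[0,0,1.]])
    p=cv2.undistortPoints(np.array([[[u,v]]],float),K,np.array(c["distortion"],float))[0,0]
    return np.array([p[0],-p[1],-1.])
def atz(c,u,v,z):
    T=c["T"];d=T[:3,:3]@ray(c,u,v);o=T[:3,3];return o+d*(z-o[2])/d[2]
def atd(c,u,v,d):
    T=c["T"];return T[:3,:3]@(ray(c,u,v)*d)+T[:3,3]
def plan(pos,approach=None,yaw=None):
    "shift (row units) and turn (row units) from current TCP to pos with tool down, jaw axis y at yaw (mod pi)"
    s=get_state();Rc=R.from_rotvec(s["orientation"])
    sh=Rc.inv().apply(np.array(pos)-s["eef_pos"])/500
    print("shift",sh.round(4))
    if yaw is not None:
        for k in(0,1):
            a=yaw+k*np.pi;x=np.array([0,0,-1.]);y=np.array([np.cos(a),np.sin(a),0]);z=np.cross(x,y)
            Rt=R.from_matrix(np.c_[x,y,z]);print("turn",((Rc.inv()*Rt).as_rotvec()/(np.pi/2)).round(4))
    print("pos",s["eef_pos"].round(1),"rpyaxes x",Rc.as_matrix()[:,0].round(3),"y",Rc.as_matrix()[:,1].round(3),"q",s["joint_pos"].round(2),"t",round(s["time_s"],2),"w",round(s["grip_width"],3),"F",s["contact_force"].round(1))
E
python3 - <<'E'
from h import *
im=cv2.imread("pics/scene1.png");to=cv2.imread("pics/top1.png")
a=cv2.resize(im[160:300,220:480],None,fx=3,fy=3,interpolation=cv2.INTER_CUBIC)[:,:780]
cv2.imwrite("pics/a.png",a)
b=cv2.resize(to[140:245,250:450],None,fx=4,fy=4,interpolation=cv2.INTER_CUBIC);cv2.imwrite("pics/b.png",b)
c=calibration("top");d=np.load("pics/top1.npy")
for n,u,v,z in(("green",400,190,36),("orange",388,223,36),("tray",271,201,56),("sel",304,201,93),("tog",336,201,98),("boxBR",347,178,54),("boxBL",259,178,54),("boxFL",259,223,54),("boxFR",347,223,54)):
    print(n,atz(c,u,v,z).round(0),atd(c,u,v,d[v,u]).round(0))
E
```

```text
green [ 573. -323.   36.] [ 573. -323.   38.]
orange [ 460. -282.   36.] [ 460. -282.   32.]
tray [528. 115.  56.] [528. 115.  56.]
sel [526.   3.  93.] [526.   3.  92.]
tog [ 527. -102.   98.] [ 530. -104.   63.]
boxBR [ 610. -141.   54.] [ 617. -144.    1.]
boxBL [606. 158.  54.] [613. 164.  -1.]
boxFL [453. 154.  54.] [454. 155.  49.]
boxFR [ 457. -142.   54.] [ 459. -145.   -0.]
```

View pics/a.png

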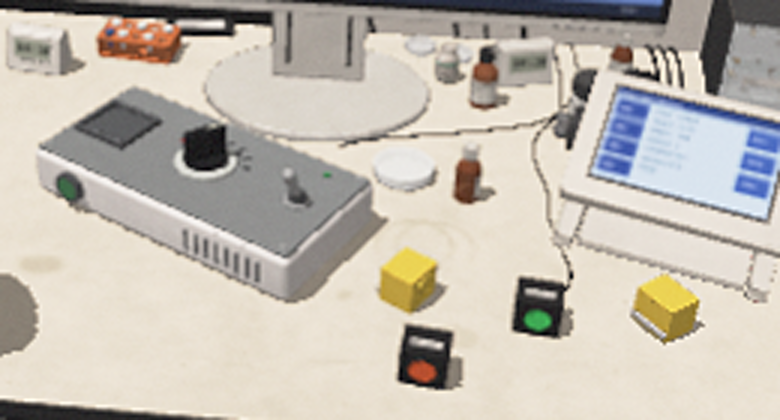

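View pics/b.png

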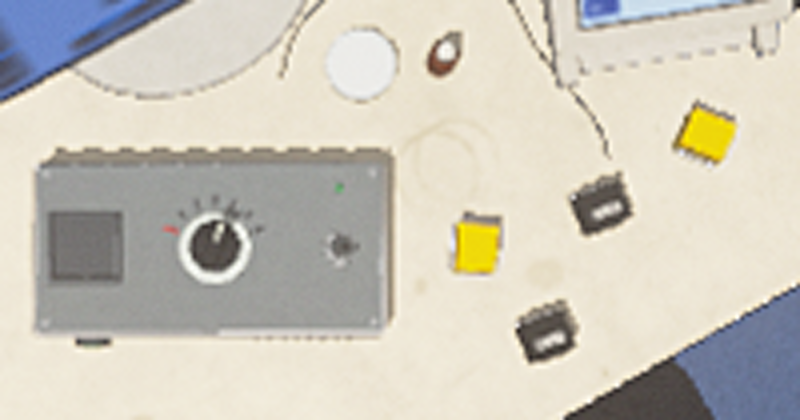

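The crop confirms it: the green-window cube is at crop (538,305), with the orange one at (425,355) and the yellow look-alikes apart. Measured heights (36, 56, 92 and 63 mm) match the data. Now I check the monitor/panel clearances and plan the approach.

```bash
python3 - <<'E'
from h import *
plan([573,-323,240],yaw=0.27+np.pi/2)
c=calibration("scene");d=np.load("pics/scene1.npy")
P=[];
for v in range(0,400,4):
    for u in range(190,640,4):
        if d[v,u]>0:P.append(atd(c,u,v,d[v,u]))
P=np.array(P);m=(P[:,2]>100)&(P[:,0]>250)
for y in range(-500,500,100):
    q=P[m&(abs(P[:,1]-y)<50)&(P[:,0]<1000)]
    if len(q):i=q[:,0].argmin();print(y,q[i].round(),q[:,0].size, "x of lowest",q[q[:,2].argmin()].round())
T=calibration("wrist")["T"];s=get_state();Rc=R.from_rotvec(s["orientation"]);print("cam in tool",Rc.inv().apply(T[:3,3]-s["eef_pos"]).round(), Rc.inv().apply(-T[:3,2]).round(3),"camright",Rc.inv().apply(T[:3,0]).round(3))
E
```

```text
shift [-0.0023 -1.3084  1.2989]
turn [-0.3971 -0.0004  0.0007]
turn [1.6029e+00 9.0000e-04 5.0000e-04]
pos [190.4 515.7 238.2] rpyaxes x [-0.001 -0.001 -1.   ] y [ 0.346  0.938 -0.001] q [ 1.    0.38  1.3  -0.    1.46 -0.22] t 0.1 w 0.998 F [-0.2  0.3 -0.1]
-500 [ 818. -454.  105.] 4 x of lowest [ 828. -463.  104.]
-400 [ 798. -384.  101.] 31 x of lowest [ 807. -426.  100.]
-300 [ 781. -295.  103.] 169 x of lowest [ 790. -267.  101.]
-200 [ 825. -151.  169.] 378 x of lowest [ 837. -164.  128.]
-100 [768. -55. 215.] 372 x of lowest [783. -67. 133.]
0 [708.  49. 234.] 362 x of lowest [739.   8. 128.]
100 [652. 144. 176.] 353 x of lowest [664. 139. 132.]
200 [595. 246. 272.] 360 x of lowest [640. 185. 127.]
300 [550. 325. 328.] 353 x of lowest [555. 329. 132.]
400 [619. 438. 340.] 42 x of lowest [628. 435. 313.]
cam in tool [-146.    1.  -66.] [0.967 0.    0.256] camright [-0.  1.  0.]
```

```bash

python3 -m jog '[0,-0.29,0.29,-0.397,0,0,0, 0,-0.29,0.29,-0.397,0,0,0, 0,-0.29,0.29,-0.397,0,0,0, 0,-0.29,0.29,-0.397,0,0,0, 0,-0.29,0.29,-0.397,0,0,0]'
python3 -m jog '[0,-0.353,0.056,0,0,0,0, 0,-0.353,0.056,0,0,0,0, 0,-0.353,0.056,0,0,0,0, 0,-0.353,0.056,0,0,0,0, 0,-0.353,0.056,0,0,0,0]'
python3 -m jog '[0,-0.353,0.056,0,0,0,0, 0,-0.353,0.056,0,0,0,0, 0,-0.353,0.056,0,0,0,0, 0,-0.353,0.056,0,0,0,0, 0,-0.353,0.056,0,0,0,0]'
python3 -c "
from h import *
plan([573,-323,240],yaw=0.27+np.pi/2)"
```

```text
time_s: 0.52
eef_pos: [268.9, 345.7, 238.6]
orientation: [-0.164, 1.565, 0.163]
contact_force: [1.0, -0.1, -0.6]
grip_width: 0.995
time_s: 0.93
eef_pos: [332.7, 176.3, 238.8]
orientation: [-0.157, 1.565, 0.155]
contact_force: [0.4, 0.4, -0.2]
grip_width: 1.003
time_s: 1.35
eef_pos: [395.9, 8.5, 238.7]
orientation: [-0.157, 1.565, 0.155]
contact_force: [-0.8, 1.0, -0.4]
grip_width: 1.001
shift [-0.0019 -0.7198  0.2166]
turn [-0.0457  0.      0.0007]
turn [ 1.9543e+00  1.1000e-03 -0.0000e+00]
pos [395.9   8.5 238.7] rpyaxes x [ 0.    -0.001 -1.   ] y [-0.197  0.98  -0.001] q [-0.28  0.11  1.68 -0.    1.36 -2.05] t 1.35 w 1.001 F [-0.8  1.  -0.4]
```

```bash

python3 -c "
from h import *
c=calibration('wrist');im,d=read_camera('wrist');np.savez('pics/w1.npz',d=d,**c)
print(c['vertical_fov']);cv2.imwrite('pics/w1.png',im[:,:,::-1])"
python3 -m jog '[0,-0.36,0.108,0,0,0,0, 0,-0.36,0.108,0,0,0,0, 0,-0.36,0.108,0,0,0,0, 0,-0.36,0.108,0,0,0,0, 0,-0.36,0.108,0,0,0,0]'
python3 -m jog '[0,-0.36,0.108,-0.045,0,0,0, 0,-0.36,0.108,-0.045,0,0,0, 0,-0.36,0.108,-0.045,0,0,0, 0,-0.36,0.108,-0.045,0,0,0, 0,-0.36,0.108,-0.045,0,0,0]'
python3 -c "
from h import *
plan([573,-323,240],yaw=0.27+np.pi/2)
c=calibration('wrist');im,d=read_camera('wrist');np.savez('pics/w2.npz',d=d,**c)
cv2.imwrite('pics/w2.png',im[:,:,::-1])"
```

```text
64.51797741800372
time_s: 1.82
eef_pos: [484.9, -155.5, 238.2]
orientation: [-0.158, 1.565, 0.158]
contact_force: [-0.7, 0.9, -0.4]
grip_width: 1.002
time_s: 2.23
eef_pos: [573.8, -320.7, 237.5]
orientation: [-0.213, 1.561, 0.214]
contact_force: [-0.3, 0.4, 0.6]
grip_width: 1.0
shift [-0.0051 -0.004  -0.0028]
turn [ 0.0011 -0.0005 -0.0004]
turn [-1.9989e+00  7.0000e-04 -8.0000e-04]
pos [ 573.8 -320.7  237.5] rpyaxes x [-0.001  0.    -1.   ] y [-0.268  0.963  0.001] q [-0.69  0.58  0.96 -0.    1.6  -2.53] t 2.23 w 1.0 F [-0.3  0.4  0.6]
```

View pics/w1.png

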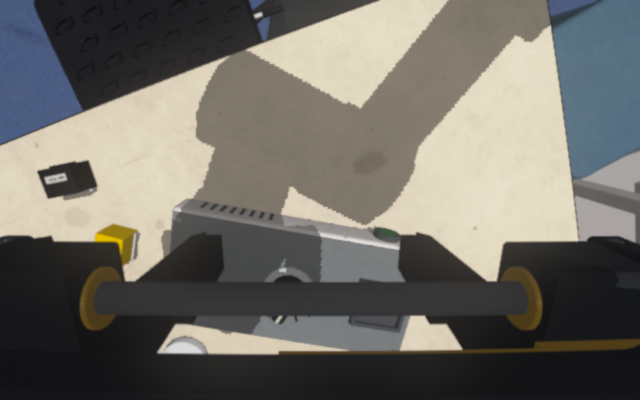

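View pics/w2.png

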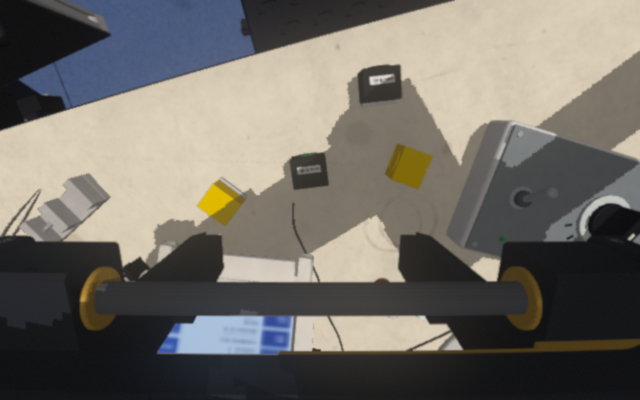

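Picture w1 shows the lamp box with selector (290,285) and tray (378,303). w2 shows the green cube at (309,172), the orange at (380,83) and the toggle at (525,197). Next: cube and box poses from depth.

```bash
cat >> h.py <<'E'
def cloud(c,d):
    h,w=d.shape;f=h/2/np.tan(np.radians(float(c["vertical_fov"])/2))
    K=np.array([[f,0,c["cx"]],[0,f,c["cy"]],[0,0,1.]],float)
    uv=np.stack(np.meshgrid(np.arange(w),np.arange(h)),-1).reshape(-1,1,2).astype(float)
    p=cv2.undistortPoints(uv,K,np.array(c["distortion"],float))[:,0]
    r=np.c_[p[:,0],-p[:,1],-np.ones(len(p))]*d.reshape(-1,1)
    P=r@c["T"][:3,:3].T+c["T"][:3,3];P[d.ravel()==0]=np.nan
    return P.reshape(h,w,3)
def rect(P,lo,hi,cen,rad):
    m=(P[...,2]>lo)&(P[...,2]<hi)&(np.hypot(P[...,0]-cen[0],P[...,1]-cen[1])<rad)
    Q=P[m];(c,s,a)=cv2.minAreaRect(Q[:,:2].astype(np.float32));return len(Q),np.round(c,1),np.round(s,1),round(a,1),"medz",np.median(Q[:,2]).round(1)
E
python3 - <<'E'
from h import *
w=dict(np.load("pics/w2.npz"));P=cloud(w,w["d"])
print("green w",rect(P,30,45,(573,-323),35)); print("orange w",rect(P,30,45,(460,-282),35))
c=calibration("top");d=np.load("pics/top1.npy");T=cloud(c,d)
print("green t",rect(T,28,50,(573,-323),35))
print("box t",rect(T,44,60,(530,5),190));print("sel t",rect(T,80,100,(526,3),40));print("tray",rect(T,59,66,(528,115),45))
for z in(15,60):
  pass
m=(P[...,2]>80)&(P[...,2]<105)&(np.hypot(P[...,0]-527,P[...,1]+102)<40);print("toggle w",P[m].mean(0),P[m].max(0),m.sum())
w=dict(np.load("pics/w1.npz"));P=cloud(w,w["d"]);print("box w1",rect(P,50,58,(530,5),190),"sel",rect(P,85,98,(526,3),40))
E
```

```text
green w (1117, array([ 569.6, -322.9]), array([36. , 39.9]), 22.5, 'medz', np.float64(35.7))
orange w (1326, array([ 458.6, -274.4]), array([36. , 40.6]), 22.2, 'medz', np.float64(35.8))
green t (117, array([ 566.8, -326.2]), array([34.9, 39.9]), 27.2, 'medz', np.float64(36.4))
box t (3327, array([523.5,  10.2]), array([153.5, 299.9]), 1.5, 'medz', np.float64(54.2))
sel t (55, array([526.4,   5. ]), array([13.7, 40.5]), 69.1, 'medz', np.float64(93.0))
tray (146, array([527., 115.]), array([81.8, 79.6]), 64.3, 'medz', np.float64(61.4))
toggle w [519.0103578  -98.96259945  91.20221927] [528.0681272  -91.43535273  98.6746515 ] 254
box w1 (14198, array([528.8,  13.9]), array([144.2, 291.6]), 0.8, 'medz', np.float64(53.7)) sel (81, array([543.1,   3.4]), array([13.8, 10.3]), 67.4, 'medz', np.float64(92.5))
```

```bash

python3 -m jog '[0.35,-0.0024,-0.0086,-0.078,0,0,0, 0.35,-0.0024,-0.0086,-0.078,0,0,0, 0.35,-0.0024,-0.0086,-0.078,0,0,0, 0.35,-0.0024,-0.0086,-0.078,0,0,0, 0.35,-0.0024,-0.0086,-0.078,0,0,0]'
python3 -c "
from h import *
c=calibration('wrist');im,d=read_camera('wrist')
plan([570,-323,9],yaw=np.radians(112.5))
P=cloud(c,d);print(rect(P,30,45,(570,-323),35))"
```

```text
time_s: 2.7
eef_pos: [566.3, -317.3, 57.0]
orientation: [-0.303, 1.556, 0.319]
contact_force: [-0.5, 0.7, -0.3]
grip_width: 1.003
shift [ 0.0999 -0.0122  0.002 ]
turn [ 0.0021 -0.0028 -0.0055]
turn [-1.9979  0.0087 -0.0044]
pos [ 567.1 -318.1   59. ] rpyaxes x [-0.007  0.006 -1.   ] y [-0.386  0.923  0.009] q [-0.69  0.72  1.23  0.    1.2  -2.66] t 2.75 w 0.995 F [-0.1  0.8 -0.2]
(4175, array([ 569.7, -323.3]), array([36.2, 40.1]), 23.4, 'medz', np.float64(35.7))
```

```bash

python3 -m jog '[0,0,0,0,0,0,0, 0,0,0,0,0,0,0, 0,0,0,0,0,0,0]'
python3 -c "
from h import *
plan([569.2,-323,9],yaw=np.radians(113))"
```

```text
time_s: 3.0
eef_pos: [570.0, -321.0, 66.8]
orientation: [-0.313, 1.545, 0.307]
contact_force: [-0.0, 0.1, 0.1]
grip_width: 0.999
shift [ 0.1156 -0.0025 -0.0033]
turn [-0.0036  0.0015  0.0028]
turn [ 1.9964  0.0043 -0.0023]
pos [ 570.  -321.    66.8] rpyaxes x [ 0.004 -0.003 -1.   ] y [-0.386  0.923 -0.004] q [-0.69  0.71  1.22  0.    1.21 -2.66] t 3.0 w 0.999 F [-0.   0.1  0.1]
```

```bash

python3 -m jog '[0.03,-0.0025,-0.0033,0,0,0,0, 0.06,-0.0025,-0.0033,0,0,0,0, 0.09,-0.0025,-0.0033,0,0,0,0, 0.105,-0.0025,-0.0033,0,0,0,0, 0.1155,-0.0025,-0.0033,0,0,0,0]'
python3 -m jog '[0,0,0,0,0,0,0, 0,0,0,0,0,0,0, 0,0,0,0,0,0,0]'
python3 -c "
from h import *
plan([569.2,-323,9],yaw=np.radians(113))"
```

```text
time_s: 3.42
eef_pos: [568.2, -322.5, 6.8]
orientation: [-0.311, 1.548, 0.309]
contact_force: [-0.0, -0.8, -0.3]
grip_width: 1.001
time_s: 3.67
eef_pos: [568.3, -322.6, 7.3]
orientation: [-0.311, 1.547, 0.309]
contact_force: [-0.9, 0.6, 0.3]
grip_width: 1.001
shift [-0.0035 -0.0014  0.0015]
turn [-0.0038  0.0006  0.0011]
turn [ 1.9962e+00  1.7000e-03 -9.0000e-04]
pos [ 568.3 -322.6    7.3] rpyaxes x [ 0.001 -0.001 -1.   ] y [-0.385  0.923 -0.002] q [-0.7   0.78  1.27 -0.    1.09 -2.66] t 3.67 w 1.001 F [-0.9  0.6  0.3]
```

```bash

python3 -m jog '[-0.004,0,0.001,0,0,0,0.3, -0.004,0,0.001,0,0,0,0.5, -0.004,0,0.001,0,0,0,0.7, -0.004,0,0.001,0,0,0,1, -0.004,0,0.001,0,0,0,1]' 20
python3 -m jog '[0,0,0,0,0,0,1, 0,0,0,0,0,0,1, 0,0,0,0,0,0,1, 0,0,0,0,0,0,1, 0,0,0,0,0,0,1]'
python3 -m jog '[0,0,0,0,0,0,1, 0,0,0,0,0,0,1, 0,0,0,0,0,0,1, 0,0,0,0,0,0,1, 0,0,0,0,0,0,1]'
python3 -c "
from h import *
plan([569.2,-323,9],yaw=np.radians(113))"
```

```text
time_s: 4.08
eef_pos: [568.3, -322.0, 8.2]
orientation: [-0.31, 1.548, 0.31]
contact_force: [-0.1, -0.1, 0.8]
grip_width: 0.645
time_s: 4.5
eef_pos: [568.3, -322.1, 8.0]
orientation: [-0.31, 1.548, 0.31]
contact_force: [0.6, -0.4, -0.8]
grip_width: 0.454
time_s: 4.92
eef_pos: [568.2, -322.0, 8.1]
orientation: [-0.31, 1.548, 0.31]
contact_force: [0.4, 0.0, -0.5]
grip_width: 0.454
shift [-0.0019 -0.0025  0.001 ]
turn [-0.0037 -0.     -0.    ]
turn [ 1.9963 -0.      0.    ]
pos [ 568.2 -322.     8.1] rpyaxes x [-0.  0. -1.] y [-0.385  0.923  0.   ] q [-0.7   0.78  1.27 -0.    1.09 -2.66] t 4.92 w 0.454 F [ 0.4  0.  -0.5]
```

```bash

python3 -m jog '[-0.03,0,0,0,0,0,1, -0.1,0,0,0,0,0,1, -0.18,0,0,0,0,0,1, -0.26,0,0,0,0,0,1, -0.34,0,0,0,0,0,1]'
python3 -m jog '[-0.05,0,0,0,0,0,1, -0.06,0.05,0.008,0,0,0,1, -0.06,0.12,0.018,0,0,0,1, -0.06,0.19,0.029,0,0,0,1, -0.06,0.26,0.04,0,0,0,1]'
python3 -m jog '[0,0.08,0.012,0,0,0,1, 0,0.15,0.023,0,0,0,1, 0,0.22,0.034,0,0,0,1, 0,0.29,0.045,0,0,0,1, 0,0.34,0.052,0,0,0,1]'
python3 -m jog '[0,0.08,0.012,0.06,0,0,1, 0,0.15,0.023,0.12,0,0,1, 0,0.22,0.034,0.18,0,0,1, 0,0.26,0.04,0.242,0,0,1, 0,0.29,0.045,0.242,0,0,1]'
python3 -m jog '[0,0,0,0,0,0,1, 0,0,0,0,0,0,1, 0,0,0,0,0,0,1]'
python3 -c "
from h import *
c=calibration('wrist');im,d=read_camera('wrist');np.savez('pics/w3.npz',d=d,**c)
cv2.imwrite('pics/w3.png',im[:,:,::-1])
plan([524.5,115,210],yaw=np.radians(91.2))
P=cloud(c,d);print(rect(P,50,58,(530,10),190),rect(P,59,66,(525,115),45))"
```

```text
time_s: 5.33
eef_pos: [567.9, -321.7, 179.8]
orientation: [-0.31, 1.549, 0.311]
contact_force: [0.7, -1.2, -1.2]
grip_width: 0.451
time_s: 5.75
eef_pos: [535.7, -193.0, 208.0]
orientation: [-0.309, 1.549, 0.31]
contact_force: [1.2, -0.1, -0.9]
grip_width: 0.451
time_s: 6.17
eef_pos: [493.8, -24.9, 208.2]
orientation: [-0.311, 1.549, 0.312]
contact_force: [0.8, 0.1, -0.3]
grip_width: 0.453
time_s: 6.58
eef_pos: [458.9, 117.1, 208.2]
orientation: [-0.009, 1.571, 0.01]
contact_force: [-0.2, -0.1, -1.3]
grip_width: 0.451
time_s: 6.83
eef_pos: [460.1, 114.4, 208.1]
orientation: [-0.012, 1.571, 0.012]
contact_force: [-0.2, -1.0, -0.6]
grip_width: 0.457
shift [-0.004  -0.0003  0.1286]
turn [-0.0039 -0.0001  0.0001]
turn [1.9961e+00 1.0000e-04 1.0000e-04]
pos [460.2 114.2 208. ] rpyaxes x [-0. -0. -1.] y [-0.015  1.    -0.   ] q [-0.01  0.28  1.55 -0.    1.31 -1.59] t 6.88 w 0.454 F [ 0.6 -0.4 -1.1]
(14970, array([503.2,  13.8]), array([ 94. , 292.8]), 1.6, 'medz', np.float64(53.6)) (0, array([0., 0.]), array([0., 0.]), 0.0, 'medz', np.float64(nan))
  return _methods._mean(a, axis=axis, dtype=dtype,
  ret = ret.dtype.type(ret / rcount)
```

View pics/w3.png

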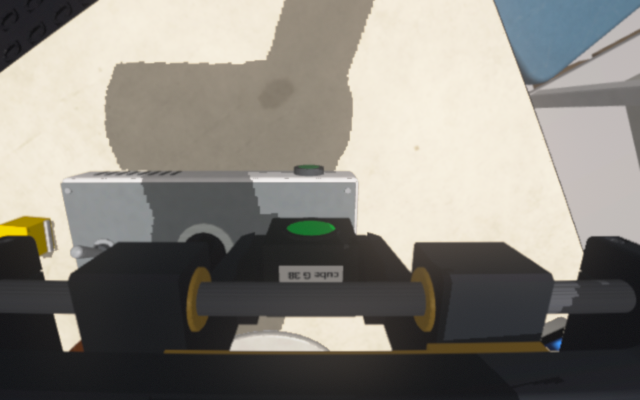

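```bash
python3 - <<'E'
from h import *
w=dict(np.load("pics/w3.npz"));P=cloud(w,w["d"])
for n,u,v in(("window",311,228),("label",310,273),("top front edge",311,243)):print(n,P[v,u].round(1),P[v-3,u].round(1))
for n,u,v in(("panel FR",66,181),("panel FL",356,179)):print(n,atz(w,u,v,54).round(1))
im=cv2.imread("pics/w3.png")
m=(P[...,2]>225)&(P[...,2]<245)&(abs(P[...,0]-460)<22)&(abs(P[...,1]-114)<21);print(m.sum(),P[m].min(0),P[m].max(0))
E
```

```text
window [443.9 115.3 219.3] [444.2 115.3 214.4]
label [456.9 115.1 236.9] [455.8 115.  236.4]
top front edge [444.7 115.3 234.8] [444.3 115.3 232.6]
panel FR [ 459.2 -124.9   54. ]
panel FL [453.4 159.   54. ]
4890 [442.51635132  93.00051414 225.00067479] [479.53949333 134.98155439 244.92972637]
```

```bash

python3 -m jog '[0,0.0027,0.04,-0.004,0,0,1, 0,0.0027,0.08,-0.004,0,0,1, 0,0.0027,0.11,-0.004,0,0,1, 0,0.0027,0.1267,-0.004,0,0,1, 0,0.0027,0.1267,-0.004,0,0,1]'
python3 -m jog '[0.05,0,0,0,0,0,1, 0.11,0,0,0,0,0,1, 0.17,0,0,0,0,0,1, 0.22,0,0,0,0,0,1, 0.25,0,0,0,0,0,1]'
python3 -m jog '[0,0,0,0,0,0,1, 0,0,0,0,0,0,1, 0,0,0,0,0,0,1]'
python3 -c "
from h import *
plan([523.5,116.5,65],yaw=np.radians(91.4))
im,d=read_camera('scene');cv2.imwrite('pics/s2.png',cv2.resize(im[170:250,210:310,::-1],None,fx=6,fy=6,interpolation=cv2.INTER_CUBIC))"
```

```text
time_s: 7.3
eef_pos: [524.5, 116.4, 207.6]
orientation: [-0.016, 1.571, 0.016]
contact_force: [-0.2, 0.3, -0.6]
grip_width: 0.45
time_s: 7.72
eef_pos: [521.5, 116.9, 80.7]
orientation: [-0.017, 1.575, 0.017]
contact_force: [-1.2, 0.1, -1.0]
grip_width: 0.454
time_s: 7.97
eef_pos: [523.7, 117.1, 84.4]
orientation: [-0.017, 1.569, 0.017]
contact_force: [-0.2, 0.2, -0.4]
grip_width: 0.452
shift [ 0.0387 -0.0012 -0.0004]
turn [-0.0019  0.0011  0.    ]
turn [ 1.9981e+00  1.0000e-04 -1.8000e-03]
pos [523.7 117.1  84.4] rpyaxes x [ 0.002 -0.    -1.   ] y [-0.021  1.    -0.   ] q [-0.    0.52  1.56 -0.    1.06 -1.59] t 7.97 w 0.452 F [-0.2  0.2 -0.4]
```

View pics/s2.png

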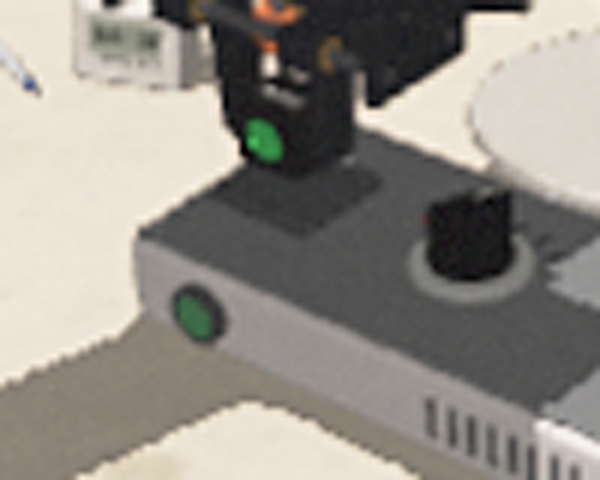

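The picture shows the cube above the dark tray (300,190), roughly centred. I lower it slowly.

```bash

python3 -m jog '[0.008,-0.001,0,0,0,0,1, 0.016,-0.001,0,0,0,0,1, 0.024,-0.001,0,0,0,0,1, 0.03,-0.001,0,0,0,0,1, 0.034,-0.001,0,0,0,0,1]'
python3 -m jog '[0.0015,0,0,0,0,0,1, 0.003,0,0,0,0,0,1, 0.0045,0,0,0,0,0,1, 0.0045,0,0,0,0,0,1, 0.0045,0,0,0,0,0,1]'
```

```text
time_s: 8.43
eef_pos: [523.2, 116.8, 65.6]
orientation: [-0.017, 1.571, 0.017]
contact_force: [0.3, 0.4, -0.9]
grip_width: 0.453
time_s: 8.85
eef_pos: [523.4, 116.8, 64.0]
orientation: [-0.017, 1.57, 0.017]
contact_force: [0.3, -0.5, 0.7]
grip_width: 0.456
```

```bash

python3 -m jog '[0,0,0,0,0,0,0.45, 0,0,0,0,0,0,0.4, 0,0,0,0,0,0,0.3, 0,0,0,0,0,0,0.3, 0,0,0,0,0,0,0.3]'
python3 -m jog '[-0.03,0,0,0,0,0,0.3, -0.08,0,0,0,0,0,0.3, -0.14,0,0,0,0,0,0.3, -0.2,0,0,0,0,0,0.3, -0.26,0,0,0,0,0,0.3]'
python3 -m jog '[0,0,-0.05,0,0,0,0.3, 0,0,-0.1,0,0,0,0.3, 0,-0.05,-0.15,0,0,0,0.3, 0,-0.1,-0.16,0,0,0,0.3, 0,-0.14,-0.16,0,0,0,0.3]'
python3 -m jog '[0,0,0,0,0,0,0.3, 0,0,0,0,0,0,0.3, 0,0,0,0,0,0,0.3]'
python3 -c "
from h import *
c=calibration('wrist');im,d=read_camera('wrist');np.savez('pics/w4.npz',d=d,**c)
cv2.imwrite('pics/w4.png',im[:,:,::-1])
t,dt=read_camera('top');ct=calibration('top');T=cloud(ct,dt);P=cloud(c,d)
plan([526,6,180],yaw=np.radians(91.4))
for Q in(P,T):
  print('cube',rect(Q,82,100,(524,117),35))
  try: print('sel',rect(Q,87,98,(526,5),30),'box',rect(Q,50,58,(527,12),190))
  except Exception as e:print(e)"
```

```text
time_s: 9.27
eef_pos: [523.4, 116.8, 63.8]
orientation: [-0.017, 1.571, 0.017]
contact_force: [0.1, -0.5, -0.9]
grip_width: 0.702
time_s: 9.68
eef_pos: [523.0, 116.8, 195.3]
orientation: [-0.017, 1.571, 0.017]
contact_force: [-0.2, -0.2, 1.2]
grip_width: 0.698
time_s: 10.1
eef_pos: [443.2, 44.4, 194.2]
orientation: [-0.018, 1.571, 0.018]
contact_force: [0.2, 0.3, 0.6]
grip_width: 0.697
time_s: 10.35
eef_pos: [444.9, 45.5, 193.8]
orientation: [-0.017, 1.571, 0.017]
contact_force: [-0.6, 0.3, -0.1]
grip_width: 0.699
shift [ 0.0275 -0.0833  0.1603]
turn [-0.0012 -0.0001 -0.0001]
turn [ 1.9988e+00 -2.0000e-04  1.0000e-04]
pos [445.   45.8 193.8] rpyaxes x [-0.  0. -1.] y [-0.023  1.     0.   ] q [-0.16  0.25  1.64  0.    1.25 -1.76] t 10.45 w 0.702 F [ 0.6 -0.1  0.6]
cube (124, array([514.6, 101.1]), array([14. ,  7.7]), 5.3, 'medz', np.float64(91.0))
sel (208, array([516.1,  14.4]), array([13.9, 13.1]), 67.7, 'medz', np.float64(92.0)) box (18626, array([529.5,  14.6]), array([144.6, 292.8]), 1.4, 'medz', np.float64(53.6))
cube (65, array([528.3, 113.7]), array([20.8, 37.2]), 0.7, 'medz', np.float64(93.0))
sel (49, array([526.2,   4.8]), array([13.4, 40. ]), 68.2, 'medz', np.float64(92.5)) box (1697, array([525.2,   8.7]), array([148.7, 294.8]), 1.4, 'medz', np.float64(54.5))
```

View pics/w4.png

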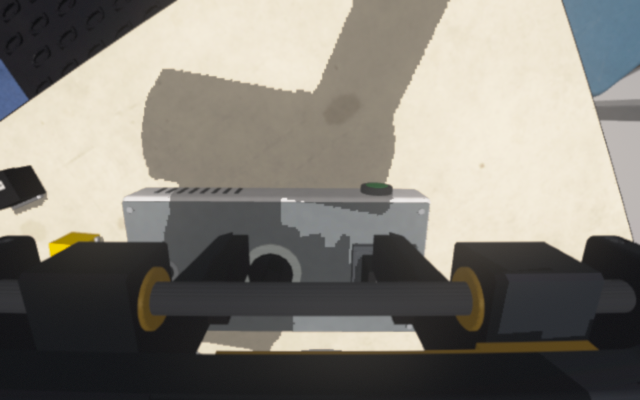

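Cube top is 91–93 mm high (56+36=92 expected), so it stands flat. Next, go above the selector and turn the jaws.

```bash

python3 -m jog '[0,-0.03,0.05,0,0,0,0.4, 0,-0.06,0.1,0,0,0,0.4, 0,-0.08,0.15,0,0,0,0.4, 0,-0.0804,0.1642,0,0,0,0.4, 0,-0.0804,0.1642,0,0,0,0.4]'
python3 -m jog '[0,0,0,0.397,0,0,0.4, 0,0,0,0.397,0,0,0.4, 0,0,0,0.397,0,0,0.4, 0,0,0,0.397,0,0,0.4, 0,0,0,0.397,0,0,0.4]'
python3 -m jog '[0,0,0,0.397,0,0,0.4, 0,0,0,0.397,0,0,0.4, 0,0,0,0.397,0,0,0.4, 0,0,0,0.397,0,0,0.4, 0,0,0,0.397,0,0,0.4]'
python3 -m jog '[0,0,0,0.397,0,0,0.4, 0,0,0,0.397,0,0,0.4, 0,0,0,0.397,0,0,0.4, 0,0,0,0.397,0,0,0.4, 0,0,0,0.397,0,0,0.4]'
python3 -m jog '[0,0,0,0.397,0,0,0.4, 0,0,0,0.397,0,0,0.4, 0,0,0,0.397,0,0,0.4, 0,0,0,0.397,0,0,0.4, 0,0,0,0.397,0,0,0.4]'
python3 -m jog '[0,0,0,0.397,0,0,0.4, 0,0,0,0.397,0,0,0.4, 0,0,0,0.397,0,0,0.4, 0,0,0,0.397,0,0,0.4, 0,0,0,0.397,0,0,0.4]'
python3 -m jog '[0,0,0,0.272,0,0,0.4, 0,0,0,0.272,0,0,0.4, 0,0,0,0.272,0,0,0.4, 0,0,0,0.272,0,0,0.4, 0,0,0,0.272,0,0,0.4]'
python3 -m jog '[0,0,0,0,0,0,0.4, 0,0,0,0,0,0,0.4]'
python3 -c "
from h import *
c=calibration('wrist');im,d=read_camera('wrist');np.savez('pics/w5.npz',d=d,**c)
cv2.imwrite('pics/w5.png',im[:,:,::-1])
P=cloud(c,d)
plan([528,7.5,69],yaw=np.radians(-111.5))
print('sel',rect(P,87,97,(528,7),32),'disc',rect(P,63,68,(528,7),32),'box',rect(P,50,58,(527,12),190),'cube',rect(P,86,100,(525,117),40))"
```

```text
time_s: 10.87
eef_pos: [528.9, 7.0, 193.1]
orientation: [-0.017, 1.571, 0.018]
contact_force: [-0.1, -0.7, 0.7]
grip_width: 0.602
time_s: 11.28
eef_pos: [526.6, 7.9, 193.9]
orientation: [0.475, 1.519, -0.475]
contact_force: [1.5, -0.1, 0.2]
grip_width: 0.599
time_s: 11.7
eef_pos: [526.6, 7.9, 193.9]
orientation: [0.955, 1.352, -0.955]
contact_force: [-0.3, -0.6, 0.6]
grip_width: 0.605
time_s: 12.12
eef_pos: [526.6, 7.9, 193.9]
orientation: [1.414, 1.062, -1.415]
contact_force: [-0.2, 0.7, -0.0]
grip_width: 0.601
time_s: 12.53
eef_pos: [526.6, 7.9, 193.8]
orientation: [1.838, 0.634, -1.84]
contact_force: [-0.4, -0.6, 0.2]
grip_width: 0.6
time_s: 12.95
eef_pos: [526.6, 7.9, 193.8]
orientation: [2.2, 0.045, -2.202]
contact_force: [0.0, 0.3, -0.5]
grip_width: 0.597
time_s: 13.37
eef_pos: [526.7, 7.8, 193.9]
orientation: [-2.011, 0.39, 2.013]
contact_force: [0.1, 0.2, -0.4]
grip_width: 0.599
time_s: 13.53
eef_pos: [527.3, 7.2, 193.9]
orientation: [-2.014, 0.387, 2.014]
contact_force: [-0.1, -0.5, -0.3]
grip_width: 0.597
shift [ 0.2498 -0.0011 -0.0008]
turn [-0.003   0.0001  0.    ]
turn [ 1.997e+00  0.000e+00 -1.000e-04]
pos [527.5   7.1 193.9] rpyaxes x [-0.  0. -1.] y [-0.371 -0.929 -0.   ] q [-0.21  0.38  1.44  0.    1.33  1.74] t 13.58 w 0.601 F [ 0.3 -0.5  0.2]
sel (876, array([530.1,   9.2]), array([13.9, 41.6]), 68.5, 'medz', np.float64(92.3)) disc (991, array([530.8,   8.8]), array([43., 41.]), 72.6, 'medz', np.float64(64.6)) box (37340, array([530.8,  14.3]), array([144.4, 292.8]), 0.9, 'medz', np.float64(53.7)) cube (1286, array([524.3, 117.4]), array([35.9, 39.9]), 1.5, 'medz', np.float64(91.7))
```

View pics/w5.png

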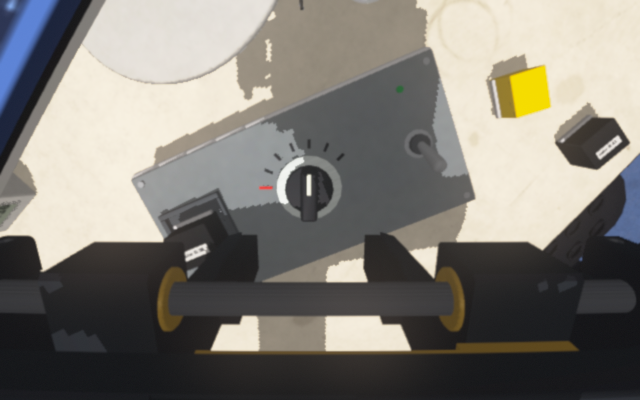

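```bash

python3 -m jog '[0.04,-0.0043,-0.0037,0,0,0,0.5, 0.09,-0.0043,-0.0037,0,0,0,0.5, 0.14,-0.0043,-0.0037,0,0,0,0.5, 0.18,-0.0043,-0.0037,0,0,0,0.5, 0.2,-0.0043,-0.0037,0,0,0,0.5]'
python3 -m jog '[0.015,0,0,0,0,0,0.5, 0.03,0,0,0,0,0,0.5, 0.042,0,0,0,0,0,0.5, 0.049,0,0,0,0,0,0.5, 0.049,0,0,0,0,0,0.5]'
python3 -m jog '[0,0,0,0,0,0,0.5, 0,0,0,0,0,0,0.5, 0,0,0,0,0,0,0.5]'
python3 -c "
from h import *
plan([530,8.4,69],yaw=np.radians(-111.5))"
```

```text
time_s: 14.0
eef_pos: [529.2, 8.3, 91.5]
orientation: [-2.009, 0.388, 2.017]
contact_force: [-0.5, -0.6, -0.4]
grip_width: 0.5
time_s: 14.42
eef_pos: [530.2, 8.0, 69.0]
orientation: [-2.012, 0.389, 2.013]
contact_force: [-0.7, -0.8, -0.0]
grip_width: 0.504
time_s: 14.67
eef_pos: [530.6, 8.0, 69.8]
orientation: [-2.013, 0.389, 2.011]
contact_force: [-0.8, 0.2, 0.6]
grip_width: 0.503
shift [ 0.0016 -0.0004  0.0014]
turn [-0.0043 -0.0006  0.0001]
turn [1.9957e+00 2.0000e-04 9.0000e-04]
pos [530.6   8.   69.8] rpyaxes x [ 0.001 -0.    -1.   ] y [-0.373 -0.928 -0.   ] q [-0.21  0.53  1.59  0.    1.01  1.74] t 14.67 w 0.503 F [-0.8  0.2  0.6]
```

```bash

python3 -m jog '[0,0,0.001,0,0,0,0.8, 0,0,0.001,0,0,0,1, 0,0,0.001,0,0,0,1, 0,0,0.001,0,0,0,1, 0,0,0.001,0,0,0,1]' 25
python3 -m jog '[0,0,0,0,0,0,1, 0,0,0,0,0,0,1, 0,0,0,0,0,0,1, 0,0,0,0,0,0,1]'
python3 -m jog '[0,0,0,-0.05,0,0,1, 0,0,0,-0.11,0,0,1, 0,0,0,-0.17,0,0,1, 0,0,0,-0.23,0,0,1, 0,0,0,-0.29,0,0,1]'
python3 -c "
from h import *
s=get_state();print(s['moment'].round(2));plan([530,8.4,69],yaw=np.radians(-111.5+90))"
```

```text
time_s: 15.08
eef_pos: [529.8, 8.0, 69.4]
orientation: [-2.012, 0.389, 2.013]
contact_force: [-1.5, -4.0, 1.6]
grip_width: 0.161
time_s: 15.42
eef_pos: [529.8, 8.0, 69.4]
orientation: [-2.012, 0.389, 2.013]
contact_force: [-1.0, -2.1, 1.7]
grip_width: 0.161
time_s: 15.83
eef_pos: [529.9, 8.2, 69.4]
orientation: [2.182, 0.085, -2.182]
contact_force: [-0.9, -1.0, 2.5]
grip_width: 0.157
[-0.1  0.3 -0.1]
shift [ 0.0008 -0.0003 -0.0003]
turn [-7.115e-01 -1.000e-04  1.000e-04]
turn [1.2885e+00 1.0000e-04 1.0000e-04]
pos [529.9   8.2  69.4] rpyaxes x [ 0.  0. -1.] y [ 0.078 -0.997 -0.   ] q [-0.21  0.53  1.59  0.    1.01  1.28] t 15.83 w 0.157 F [-0.9 -1.   2.5]
```

```bash

python3 -m jog '[0,0,0,-0.07,0,0,1, 0,0,0,-0.14,0,0,1, 0,0,0,-0.21,0,0,1, 0,0,0,-0.28,0,0,1, 0,0,0,-0.35,0,0,1]'
python3 -m jog '[0,0,0,-0.07,0,0,1, 0,0,0,-0.14,0,0,1, 0,0,0,-0.21,0,0,1, 0,0,0,-0.28,0,0,1, 0,0,0,-0.35,0,0,1]'
python3 -m jog '[0,0,0,-0.02,0,0,1, 0,0,0,-0.03,0,0,1, 0,0,0,-0.03,0,0,1, 0,0,0,-0.03,0,0,1]'
python3 -c "
from h import *
s=get_state();print(s['moment'].round(2));plan([530,8.4,69],yaw=np.radians(-111.5+90))"
```

```text
time_s: 16.25
eef_pos: [529.8, 8.5, 69.4]
orientation: [1.862, 0.606, -1.861]
contact_force: [-1.1, 0.3, 1.7]
grip_width: 0.155
time_s: 16.67
eef_pos: [529.6, 8.6, 69.4]
orientation: [1.492, 0.999, -1.492]
contact_force: [-2.0, 1.3, 2.6]
grip_width: 0.158
time_s: 17.0
eef_pos: [529.6, 8.6, 69.4]
orientation: [1.464, 1.023, -1.464]
contact_force: [-3.1, 3.3, 4.0]
grip_width: 0.16
[ 0.53  0.6  -0.44]
shift [0.0007 0.001  0.0001]
turn [ 0.0146 -0.0004  0.0006]
turn [-1.9854e+00 -9.0000e-04 -7.0000e-04]
pos [529.6   8.6  69.4] rpyaxes x [-0.001  0.001 -1.   ] y [ 0.939 -0.345 -0.001] q [-0.21  0.53  1.59  0.    1.01  0.14] t 17.0 w 0.16 F [-3.1  3.3  4. ]
```

At the end stop (moment −0.44 N m). Now three clicks clockwise: 68.5° = 0.761.

```bash

python3 -m jog '[0,0,0,0.07,0,0,1, 0,0,0,0.14,0,0,1, 0,0,0,0.21,0,0,1, 0,0,0,0.28,0,0,1, 0,0,0,0.35,0,0,1]'
python3 -m jog '[0,0,0,0.07,0,0,1, 0,0,0,0.14,0,0,1, 0,0,0,0.21,0,0,1, 0,0,0,0.28,0,0,1, 0,0,0,0.35,0,0,1]'
python3 -m jog '[0,0,0,0.03,0,0,1, 0,0,0,0.061,0,0,1, 0,0,0,0.061,0,0,1, 0,0,0,0.061,0,0,1, 0,0,0,0.061,0,0,1]'
python3 -c "
from h import *
s=get_state();print(s['moment'].round(2));plan([530,8.4,69],yaw=np.radians(-88.7))"
```

```text
time_s: 17.42
eef_pos: [529.8, 8.5, 69.4]
orientation: [1.838, 0.635, -1.838]
contact_force: [-2.2, 3.9, 3.4]
grip_width: 0.154
time_s: 17.83
eef_pos: [529.9, 8.2, 69.4]
orientation: [2.162, 0.124, -2.162]
contact_force: [-2.2, 1.3, 2.7]
grip_width: 0.157
time_s: 18.25
eef_pos: [529.9, 8.2, 69.4]
orientation: [2.208, 0.029, -2.208]
contact_force: [-2.2, 1.5, 3.3]
grip_width: 0.157
[ 0.28  0.48 -0.05]
shift [ 0.0007 -0.0005 -0.0003]
turn [ 0.0021 -0.     -0.    ]
turn [-1.9979  0.     -0.    ]
pos [529.9   8.2  69.4] rpyaxes x [ 0. -0. -1.] y [ 0.026 -1.     0.   ] q [-0.21  0.53  1.59 -0.    1.01  1.34] t 18.25 w 0.157 F [-2.2  1.5  3.3]
```

```bash

python3 -m jog '[0,0,0,0,0,0,0.7, 0,0,0,0,0,0,0.6, 0,0,0,0,0,0,0.5, 0,0,0,0,0,0,0.5, 0,0,0,0,0,0,0.5]'
python3 -m jog '[-0.04,0,0,0,0,0,0.5, -0.1,0,0,0,0,0,0.5, -0.16,0,0,0,0,0,0.5, -0.2,0,0,0,0,0,0.5, -0.2,0,0,0,0,0,0.5]'
python3 -m jog '[0,0,0,0,0,0,0.8, 0,0,0,0,0,0,1]'
python3 -c "
from h import *
c=calibration('wrist');im,d=read_camera('wrist')
cv2.imwrite('pics/w6.png',im[:,:,::-1])
P=cloud(c,d)
print('sel',rect(P,87,97,(530,8),32),'cube',rect(P,86,100,(525,117),40))
m=(P[...,2]>92)&(P[...,2]<105)&(np.hypot(P[...,0]-525,P[...,1]+97)<40);print('tip',np.median(P[m],0),P[m].min(0),P[m].max(0),m.sum())
m=(P[...,2]>70)&(P[...,2]<80)&(np.hypot(P[...,0]-525,P[...,1]+97)<40);print('low',np.median(P[m],0),m.sum())
plan([485,-97,169],yaw=np.radians(-88.7))"
```

```text
time_s: 18.67
eef_pos: [530.0, 8.1, 69.3]
orientation: [2.209, 0.027, -2.209]
contact_force: [0.2, -0.5, 0.1]
grip_width: 0.496
time_s: 19.08
eef_pos: [531.5, 7.9, 173.3]
orientation: [2.216, 0.026, -2.2]
contact_force: [0.6, -0.3, -0.9]
grip_width: 0.499
time_s: 19.25
eef_pos: [529.3, 8.3, 168.2]
orientation: [2.207, 0.028, -2.211]
contact_force: [-0.0, -0.0, -0.8]
grip_width: 0.368
sel (1022, array([530.1,   9. ]), array([41.9, 13.4]), 1.1, 'medz', np.float64(92.4)) cube (2532, array([524.5, 117.4]), array([35.9, 40.9]), 1.4, 'medz', np.float64(91.7))
tip [517.80335981 -94.07515512  95.70131755] [ 511.26561624 -100.71721394   92.20640805] [523.66711716 -89.28468452  99.17110343] 217
low [528.33076071 -93.01988282  75.02785578] 109
shift [-0.002   0.2082  0.0937]
turn [0.0013 0.0016 0.0004]
turn [-1.9987e+00 -6.0000e-04  2.5000e-03]
pos [529.3   8.2 167.9] rpyaxes x [-0.003  0.    -1.   ] y [ 0.025 -1.    -0.001] q [-0.21  0.41  1.47 -0.    1.26  1.34] t 19.3 w 0.331 F [-0.6 -0.3 -0.4]
```

View pics/w6.png

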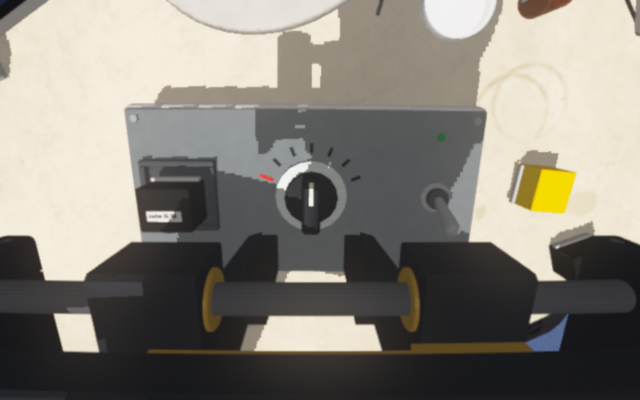

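Viewed: pointer straight back at the 4th mark (3 clicks from red), cube in the tray, toggle still leaning to the front (tip at pixel (452,230), x≈517, y≈-95). 11 pictures viewed so far.

```bash

python3 -m jog '[0,0.07,0.05,0,0,0,1, 0,0.13,0.09,0,0,0,1, 0,0.18,0.09,0,0,0,1, 0,0.206,0.094,0,0,0,1, 0,0.206,0.094,0,0,0,1]'
python3 -m jog '[0,0,0,0,0,0,1, 0.04,0,0.006,0,0,0,1, 0.08,0,0.006,0,0,0,1, 0.12,0,0.006,0,0,0,1, 0.15,0,0.006,0,0,0,1]'
python3 -m jog '[0.01,0,0,0,0,0,1, 0.014,0,0,0,0,0,1, 0.014,0,0,0,0,0,1, 0.014,0,0,0,0,0,1]'
python3 -c "
from h import *
plan([525,-96,86],yaw=np.radians(-88.7))"
```

```text
time_s: 19.72
eef_pos: [484.9, -98.1, 168.2]
orientation: [2.209, 0.025, -2.213]
contact_force: [-0.8, -0.1, 0.8]
grip_width: 0.003
time_s: 20.13
eef_pos: [481.9, -94.5, 92.5]
orientation: [2.207, 0.03, -2.211]
contact_force: [0.2, -0.2, -0.8]
grip_width: 0.004
time_s: 20.47
eef_pos: [482.9, -95.8, 88.0]
orientation: [2.21, 0.027, -2.207]
contact_force: [-0.7, -0.0, 0.1]
grip_width: 0.003
shift [ 0.004   0.0025 -0.0842]
turn [ 0.0017 -0.0006 -0.0003]
turn [-1.9983e+00  4.0000e-04 -1.0000e-03]
pos [482.9 -95.8  88. ] rpyaxes x [ 0.001 -0.    -1.   ] y [ 0.025 -1.     0.   ] q [-0.44  0.46  1.68  0.    1.01  1.11] t 20.47 w 0.003 F [-0.7 -0.   0.1]
```

```bash

python3 -m jog '[0.004,0.002,-0.015,0,0,0,1, 0.004,0.002,-0.032,0,0,0,1, 0.004,0.002,-0.048,0,0,0,1, 0.004,0.002,-0.062,0,0,0,1, 0.004,0.002,-0.075,0,0,0,1]'
python3 -m jog '[0,0,-0.006,0,0,0,1, 0,0,-0.012,0,0,0,1, 0,0,-0.018,0,0,0,1, 0,0,-0.022,0,0,0,1]'
python3 -m jog '[0,0,-0.003,0,0,0,1, 0,0,-0.006,0,0,0,1, 0,0,-0.008,0,0,0,1]'
```

```text
time_s: 20.88
eef_pos: [520.8, -96.1, 85.5]
orientation: [2.209, 0.027, -2.209]
contact_force: [-4.0, -0.5, 3.2]
grip_width: 0.004
time_s: 21.22
eef_pos: [529.0, -95.7, 84.7]
orientation: [2.202, 0.029, -2.216]
contact_force: [-16.9, -4.2, 6.6]
grip_width: 0.004
time_s: 21.47
eef_pos: [529.6, -95.6, 84.5]
orientation: [2.193, 0.03, -2.225]
contact_force: [-30.2, -5.5, 14.8]
grip_width: 0.003
```

Force climbed to 30 N at x=530, so the toggle is at its far stop. Back off, rise and look.

```bash

python3 -m jog '[0,0,0.03,0,0,0,1, 0,0,0.07,0,0,0,1, 0,0,0.1,0,0,0,1, -0.06,0,0.1,0,0,0,1, -0.13,0,0.1,0,0,0,1]'
python3 -m jog '[-0.08,0,-0.03,0,0,0,0.5, -0.14,0,-0.06,0,0,0,0.5, -0.16,0,-0.1,0,0,0,0.5, -0.16,-0.04,-0.1,0,0,0,0.5, -0.16,-0.1,-0.1,0,0,0,0.5]'
python3 -m jog '[0,0,0,0,0,0,0.5, 0,0,0,0,0,0,0.5, 0,0,0,0,0,0,0.5]'
python3 -c "
from h import *
c=calibration('wrist');im,d=read_camera('wrist')
cv2.imwrite('pics/w7.png',im[:,:,::-1])
P=cloud(c,d)
m=(P[...,2]>92)&(P[...,2]<105)&(np.hypot(P[...,0]-535,P[...,1]+97)<45);print('tip',np.median(P[m],0),P[m].min(0),P[m].max(0),m.sum())
plan([525,-96,86]);print('sel',rect(P,87,97,(530,8),32),'cube',rect(P,86,100,(525,117),40))
t,dt=read_camera('top');T=cloud(calibration('top'),dt);print('orange',rect(T,28,50,(460,-282),35),'cube',rect(T,86,100,(525,115),40))"
```

```text
time_s: 21.88
eef_pos: [483.6, -96.6, 149.6]
orientation: [2.206, 0.029, -2.215]
contact_force: [1.0, -0.2, -0.4]
grip_width: 0.007
time_s: 22.3
eef_pos: [535.1, -46.8, 230.8]
orientation: [2.213, 0.023, -2.207]
contact_force: [-0.4, -0.0, -0.0]
grip_width: 0.358
time_s: 22.55
eef_pos: [533.9, -46.0, 230.3]
orientation: [2.209, 0.027, -2.208]
contact_force: [0.0, 0.5, -0.2]
grip_width: 0.5
tip [546.58989574 -94.48626536  96.00725187] [ 539.90645491 -101.10364815   92.13078768] [552.00150946 -89.5915954   98.89719175] 138
shift [0.2886 0.0988 0.0202]
pos [533.9 -46.3 230.3] rpyaxes x [ 0. -0. -1.] y [ 0.024 -1.     0.   ] q [-0.31  0.36  1.35 -0.    1.43  1.24] t 22.6 w 0.495 F [-1.  -0.2 -0.1]
sel (673, array([530.2,   9.3]), array([41.2, 14.4]), 0.5, 'medz', np.float64(92.4)) cube (1610, array([524.7, 117.7]), array([36.1, 41.2]), 1.4, 'medz', np.float64(91.7))
orange (123, array([ 455.8, -278.3]), array([35. , 40.8]), 21.1, 'medz', np.float64(36.2)) cube (125, array([521.8, 113.6]), array([33.8, 37.1]), 0.2, 'medz', np.float64(91.8))
```

View pics/w7.png

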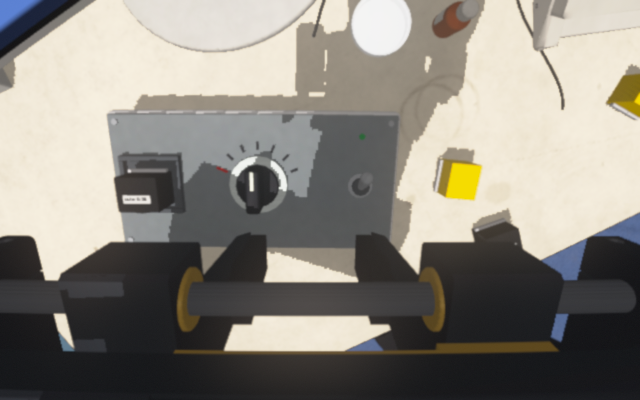

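The toggle leans to the back (tip at pixel (366,180), x≈547, was 517). The selector pointer faces straight back, and the cube stands flat in the tray, about 4 mm off centre. The arm is clear, so I hand in.

```bash
python3 -c "
from station import *
print(close_job())"
```

```text
the job is handed in; nothing more can be done
None
```

I did the four steps in order and handed the job in at about 22.7 s of the 72 s; no verdict was reported.

- **Cube:** The green-window cube stands flat in the tray. Its top is 91.7 mm above the desk (92 expected), and it sits about 4–5 mm from the tray centre, inside the 14 mm allowed.
- **Selector:** I turned it anticlockwise to the end stop, felt as a −0.44 N m moment, then 68.5° clockwise. It rests with the pointer straight to the back; the bar's yaw measured 0.5–1.1° against a box yaw of about 1.3°.
- **Toggle:** I pushed it to its far stop, where the force reached about 30 N. Its tip moved from x≈517 to x≈547 mm and it stayed there after I backed off.
- **Bystanders:** The orange cube was measured at (460,-282) by pixel and (458.6,-274.4) by wrist depth early on, and at (455.8,-278.3) by top depth at the end. The differences fit the camera disagreement. The dish and bottle looked undisturbed in the last picture, and I never worked near the timer; I did not measure those three.
- **Disagreement:** The top and wrist cameras differed by about 3–5 mm on the box and the cube. I relied on the wrist camera, checked against the held cube.

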